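# Stow the hand generator under the instrument shelf

### The job

Put the hand-cranked generator away under the instrument shelf. First, with it still standing out in front, swing its crank down to level or lower so that it will clear the board; then slide the generator along the bench without lifting it, between the shelf's legs and square to the shelf, until its housing is under the board and only the front strip with the two brass terminals is left out in front. Neither the generator nor its crank may touch the shelf, do not knock the shelf with the robot either, and the meter, lamp holder and horseshoe magnet stay as they are.

Things in the scene. Friction and masses are not known exactly. Their poses are not given: they have to be found in the camera images.
- generator: Loose hand-cranked generator, 0.8 to 1 kg. Wooden plinth 160 deep (x) x 150 wide (y) x 26 mm thick; ribbed drum, end plates and gear case lie within x -20 to +76, y -68 to +79, top 128 mm above bench. Origin: centre of the plinth's underside. x runs from the terminal strip (front, towards the robot at yaw 0) to the back, y to the crank side, z up.
- plinth_front (a point): Middle of the plinth's plain upright front face (150 mm wide, 26 mm high), 13 mm above the bench, 80 mm in front of the origin; generator's axes. The 60 mm of plinth behind this face is the terminal strip, with only two brass terminals, 18 mm in diameter, top 65 mm above the bench, centred 22 mm behind the face and 40 mm either side of the middle.
- crank (a joint): Crank angle. 0 = straight up, +1.57 = level, pointing to the generator's back; -1.57 = level, pointing to its front; +-3.1 = straight down. The axle is parallel to the generator's y, through x = +28, z = 90 mm of its frame. It swings either way, stays where it is left, and takes about 2 N at the grip to turn.
- crank_grip (a point): Middle of the crank's chrome grip: a cylinder 22 mm in diameter and 68 mm long, lying along the generator's y, 62 mm from the axle, at y = +126 mm of the generator. A sleeve that spins freely on its spindle; the crank arm begins 35 mm from this point, the far end is free. Height above bench: 152 mm straight up, 90 mm level; clears the bench all round.
- shelf: Instrument shelf fixed to the bench, front towards the robot at yaw 0. Board 240 deep (x) x 410 wide (y), underside 146 and top 164 mm above the bench. Four 20 mm square legs centred at x +-105, y +-190 mm: 360 mm clear between left and right. Open at front and back. Origin on the bench below the board's centre; x to the back, y left, z up.
- shelf_front (a point): Middle of the lower front edge of the shelf board, 120 mm in front of the shelf's origin, 146 mm above the bench; the shelf's axes.
- meter: Bystander: brown bakelite meter standing on the shelf board, 90 x 130 x 104 mm high, 0.7 kg. Origin: centre of its underside.
- lamp_holder: Bystander: cream ceramic lamp holder with glass bulb, standing on the bench beside the work, foot 90 mm in diameter, 131 mm high, 0.3 kg. Origin: centre of its underside.
- magnet: Bystander: rusty steel horseshoe magnet lying flat on the bench beside the work, 126 x 108 mm, 22 mm high, 0.5 kg. Origin: on the bench, in the middle of the horseshoe.

How it is judged (in metres and radians):
On the way:
1. the crank is swung down to about level or lower while the generator still stands out in front of the shelf (height (world z) of crank_grip below 0.115 m and x of shelf_front in the frame of generator above 0.07 m), for 0.2 s.
At the end, for the whole second after the job is handed in: The generator rests flat on the bench between the shelf's legs, square to the shelf within 0.12 rad, crank grip centre under 115 mm above the bench, and the front edge of the board 16 to 53 mm in front of the generator's origin (housing under the board, terminals in front of it) (height (world z) of crank_grip below 0.115 m and x of shelf_front in the frame of generator between -0.053 and -0.016 m and y of generator in the frame of shelf between -0.1 and 0.015 m and angle between the x axis of generator and the x axis of shelf, either way round below 0.12 rad and angle between generator's own z axis and vertical below 0.03 rad and height (world z) of generator below 0.005 m and linear speed of generator below 0.01 m/s and velocity of joint crank between -0.2 and 0.2 rad/s); the robot touches nothing.
It fails at once if the generator or its crank touches the shelf (over 0.5 N) (contact force between generator and shelf above 0.5 N).
It fails at once if the robot knocks against the shelf (over 5 N) (contact force between any of the arm, the fingers and shelf above 5 N).
It fails at once if the generator is lifted or tipped instead of slid (height (world z) of generator above 0.015 m or angle between generator's own z axis and vertical above 0.15 rad).
It fails at once if the meter, the lamp holder or the magnet is shifted by more than 15 mm or tipped (distance of any of meter, lamp_holder, magnet from where it was at the start of the episode above 0.015 m or angle between lamp_holder's own z axis and vertical above 0.2 rad).
It also fails if it takes over 64 s, if anything falls off the work surface, if the arm or the gripper's body presses on something with over 40 N, if the wrist force passes 120 N, or if a joint passes its speed limit or range.

### The arm

A 6-joint arm with a two-finger parallel gripper is mounted at the origin on the work surface. World frame = base frame: x ahead of the robot, y to its left, z up, the work surface at z = 0. Lengths are in m, angles in degrees, forces in N, time in s.
With the tool pointing down it reaches from about 0.325 to 0.75 m from the base axis. Payload 7.6 kg.
Tool frame: the origin (TCP) lies between the finger pads; the fingertips stand 8 mm ahead of it and the grasp point (between the pads) lies 11 mm behind it; z points along the fingers, y is the line along which they close (so a half turn about z gives the same grasp; the last joint's range is limited). The gripper opens to 85 mm and grips with 20 to 120 N. Pads are 22 mm wide; open, the fingers measure 114 mm over their backs; the gripper's body (76 mm by 85 mm) begins 54 mm behind the grasp point. The pads swing forward as they close: fully open they stand 13 mm farther back than shut.
Start: joints at [64.899, 2.991, 80.254, -0, 96.75, -4.028], TCP at [0.189, 0.49, 0.239] pointing down, gripper open.
Joint ranges: [-166.34, 166.34], [-52.06, 124.39], [6.96, 135.62], [-60.46, 240.46], [14.63, 156.25], [-167.68, 167.68]. Speed limits (degrees/s): [147.25, 147.25, 172.46, 180, 180, 180].

### API

Orientations are given as a 3x3 rotation matrix whose columns are the frame's x, y, z axes.
In Python, from station import bot, ik, optics, order gives the robot as it stands. Calls block until the motion is done:
- bot.move_ptp(position, orientation): joint-space move of the TCP to a pose.
- bot.move_l(position, rot=None, vel=0.15): straight line of the TCP; rot=None keeps the orientation; vel is the mean speed in m/s.
- bot.goto_joints(angles): joint-space move.
- bot.release() and bot.close_gripper(grip_force=None): open the fingers fully, or close them until they stop; grip_force is the grip in N (None keeps the last).
- bot.wait(seconds).
- ik(position, orientation): joint angles nearest the present ones, or None.
- bot.get_obs(): the state.
- optics.snapshot(name): name is "scene" or "top" or "wrist"; returns the picture (384x512x3 uint8, red, green, blue); there is no depth.
- optics.camera_info(name): a dict with "fx", "fy", "cx", "cy" (pixels), "distortion" ([k1, k2, p1, p2, k3] as OpenCV has them; the pictures are not rectified), "R" (3x3) and "t" (3): a world point X has camera coordinates R X + t. Camera axes: x right, y down, z forward; pixel columns grow to the right and rows downward; lengths in m; the calibration is good to about 2 mm. A picture is of the moment at which its call begins: read the wrist's pose just before it. camera_info takes no time and is no camera call; for the wrist camera it gives the pose at the moment of the call.
A pose or a line that the arm cannot do raises bot.PlanningError and nothing moves.
- order.close_job(): hands the job in; it is judged then, once.
The state is a dict: "clock": time; "joint_positions": joint angles; "dq": joint speeds; "joint_efforts": joint torques, N m; "ee_pos": TCP position; "ee_rot": TCP orientation; "force": force on the tool from outside, world axes, zero at the start; "moment": the same for the moment, N m; "gripper_width": finger opening in m; "grasp_force": force on a finger pad.
Only numpy, scipy, OpenCV 4.12 (cv2) and the standard library are available. Lean on these libraries where they do the work, as an engineer would, in place of code of your own. Each camera call takes 0.05 s, during which the arm holds its last target. There are 200 camera calls.

## Working session

There is one attempt and no reset: what is moved stays moved. The work goes in short steps, each a Python script; the robot and the scene stay as the last script left them, time stands still between calls to the robot, and variables do not carry over. Pictures are saved under pics/ and viewed, at most 10 in all, crops included, and the job is handed in when it is done.

```bash
mkdir -p pics; ls; python3 - <<'E'
from station import bot, optics
import cv2, numpy as np
for n in("scene","top"):
    im=optics.snapshot(n); cv2.imwrite(f"pics/{n}0.png",cv2.resize(im[:,:,::-1],(800,600))); cv2.imwrite(f"pics/{n}_raw0.png",im[:,:,::-1])
    i=optics.camera_info(n); R=np.array(i["R"]); print(n,{k:i[k] for k in("fx","fy","cx","cy","distortion")}, "C",-R.T@np.array(i["t"]),R.round(3).tolist())
o=bot.get_obs(); print(o["clock"],o["ee_rot"],o["gripper_width"])
E
```

```text
pics
scene {'fx': 351.6094027322517, 'fy': 351.6094027322517, 'cx': 256.4584543523594, 'cy': 183.56643033705592, 'distortion': array([-0.0591983,  0.       ,  0.       ,  0.       ,  0.       ])} C [0.49864929 0.59023541 0.82471522] [[-0.978, -0.207, -0.005], [-0.156, 0.755, -0.636], [0.136, -0.622, -0.771]]
top {'fx': 364.96028900829646, 'fy': 364.96028900829646, 'cx': 250.36717793636518, 'cy': 189.85229434879747, 'distortion': array([-0.00471355,  0.        ,  0.        ,  0.        ,  0.        ])} C [ 0.48708169 -0.00238121  0.99386503] [[0.017, -0.999, -0.034], [-0.987, -0.011, -0.163], [0.163, 0.037, -0.986]]
0.1 [[-9.33108123e-01  3.59595494e-01 -5.58327249e-04]
 [ 3.59595920e-01  9.33107300e-01 -1.24119991e-03]
 [ 7.46493384e-05 -1.35894591e-03 -9.99999074e-01]] 0.08542982599189362
```

View pics/scene0.png

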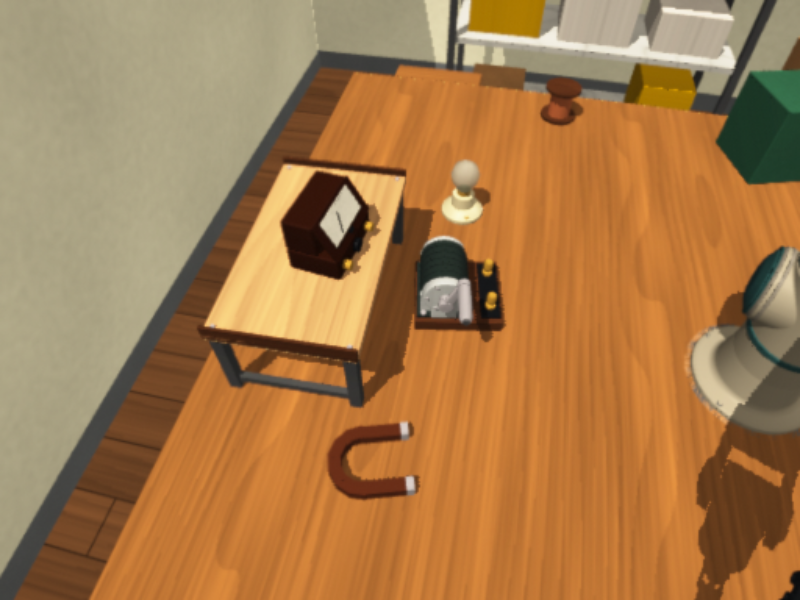

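View pics/top0.png

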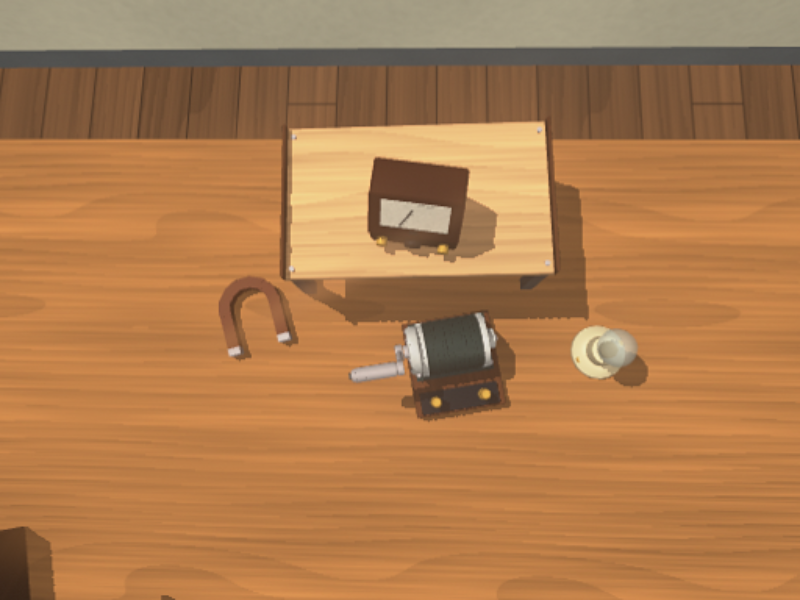

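Scene: shelf behind, with the meter on top. The generator stands in front, crank to the left (+y), with the grip pointing up and forward. The magnet is on the left and the lamp on the right. In the top view (800 px wide) the terminals are at about (436,402) and (485,394), the board's front edge runs from (286,278) to (553,273), and the grip from (350,376) to (403,370).

```bash
cat > h.py <<'E'
import numpy as np, cv2
from station import bot, ik, optics, order
def ray(info,px):
    K=np.array([[info["fx"],0,info["cx"]],[0,info["fy"],info["cy"]],[0,0,1]])
    u=cv2.undistortPoints(np.array(px,float).reshape(-1,1,2),K,np.array(info["distortion"])).reshape(-1,2)
    R=np.array(info["R"]); return -R.T@np.array(info["t"]),np.c_[u,np.ones(len(u))]@R
def onz(info,px,z):
    C,d=ray(info,px); return C+d*((z-C[2])/d[:,2])[:,None]
def cross(i1,p1,i2,p2):
    C1,d1=ray(i1,p1);C2,d2=ray(i2,p2);out=[]
    for a,b in zip(d1,d2):
        s=np.linalg.lstsq(np.c_[a,-b],C2-C1,rcond=None)[0]
        P,Q=C1+a*s[0],C2+b*s[1]; out.append(np.r_[(P+Q)/2,np.linalg.norm(P-Q)])
    return np.array(out)
def blobs(im,lo,hi,roi,amin=8):
    h=cv2.cvtColor(im,cv2.COLOR_RGB2HSV); m=cv2.inRange(h,lo,hi); k=np.zeros_like(m)
    x0,y0,x1,y1=roi; k[y0:y1,x0:x1]=m[y0:y1,x0:x1]
    n,l,s,c=cv2.connectedComponentsWithStats(k)
    return [(s[i,4],c[i].round(1)) for i in range(1,n) if s[i,4]>=amin],k
def gen_pose(tl,tr):
    """generator origin xy and yaw from the terminals (left +y first)"""
    m=(tl+tr)[:2]/2; d=(tl-tr)[:2]; yaw=np.arctan2(d[1],d[0])-np.pi/2
    return m+0.058*np.array([np.cos(yaw),np.sin(yaw)]),yaw,np.hypot(*d)
E
python3 - <<'E'
from h import *
T=optics.camera_info("top");S=optics.camera_info("scene")
it=cv2.imread("pics/top_raw0.png")[:,:,::-1];isc=cv2.imread("pics/scene_raw0.png")[:,:,::-1]
bt,_=blobs(it,(15,140,140),(32,255,255),(265,235,325,270)); print("top gold",bt)
bs,_=blobs(isc,(15,140,140),(32,255,255),(300,160,325,205)); print("scene gold",bs)
k=1/1.5625
print("shelf front corners z.164",onz(T,np.array([[287,278.5],[553,273]])*k,.164).round(4).tolist())
print("shelf back corners",onz(T,np.array([[289,128],[547,122]])*k,.164).round(4).tolist())
print("scene front corners",onz(S,np.array([[358,353],[405,174]])*k,.164).round(4).tolist())
g=cross(T,np.array([[350,376],[403,370]])*k,S,np.array([[467,320],[464,284]])*k);print("grip",g.round(4).tolist())
print("terms clicks",cross(T,np.array([[436,402],[485,394]])*k,S,np.array([[491,298],[488,266]])*k).round(4).tolist())
tt=onz(T,np.array([[436,402],[485,394]])*k,.06); print(tt.round(4).tolist(),gen_pose(tt[0],tt[1]))
if len(bt)==2:
    p=sorted([b[1] for b in bt],key=lambda c:c[0]); tt=onz(T,p,.055); print(tt.round(4).tolist(),gen_pose(tt[0],tt[1]))
print("lamp",onz(T,np.array([[597,352]])*k,.01),"magnet",onz(T,np.array([[284,338],[236,352],[220,310]])*k,.02).round(3).tolist())
print("plinth front corners z.026",onz(T,np.array([[419,418],[506,405]])*k,.026).round(4).tolist())
cv2.imwrite("pics/crop.png",np.hstack([cv2.resize(it[170:280,210:340,::-1],None,fx=3,fy=3,interpolation=2),cv2.resize(isc[140:220,250:340,::-1],None,fx=4,fy=4)[:330]]) if 0 else cv2.resize(it[165:275,175:365,::-1],None,fx=4.2,fy=4.2,interpolation=2))
E
```

```text
top gold [(np.int32(42), array([309.7, 251.5])), (np.int32(35), array([278.6, 256.9]))]
scene gold [(np.int32(55), array([311.9, 169.9])), (np.int32(56), array([313.9, 191.9]))]
shelf front corners z.164 [[0.6497, 0.1848, 0.164], [0.662, -0.2091, 0.164]]
shelf back corners [[0.8894, 0.193, 0.164], [0.8994, -0.2069, 0.164]]
scene front corners [[0.649, 0.1893, 0.164], [0.6638, -0.2131, 0.164]]
grip [[0.5064, 0.088, 0.1474, 0.0021], [0.5188, 0.0101, 0.1378, 0.002]]
terms clicks [[0.4702, -0.0431, 0.048, 0.0002], [0.4841, -0.1231, 0.0436, 0.0005]]
[[0.4704, -0.0425, 0.06], [0.4844, -0.121, 0.06]] (array([ 0.53446427, -0.07159291]), np.float64(0.17676212482997977), np.float64(0.07974711007505422))
[[0.4712, -0.0416, 0.055], [0.486, -0.1199, 0.055]] (array([ 0.53557777, -0.07002507]), np.float64(0.18666264215416506), np.float64(0.07967876224249146))
lamp [[ 0.55793783 -0.31780348  0.01      ]] magnet [[0.573, 0.218, 0.02], [0.548, 0.3, 0.02], [0.621, 0.332, 0.02]]
plinth front corners z.026 [[0.4431, -0.016, 0.026], [0.4669, -0.1598, 0.026]]
```

View pics/crop.png

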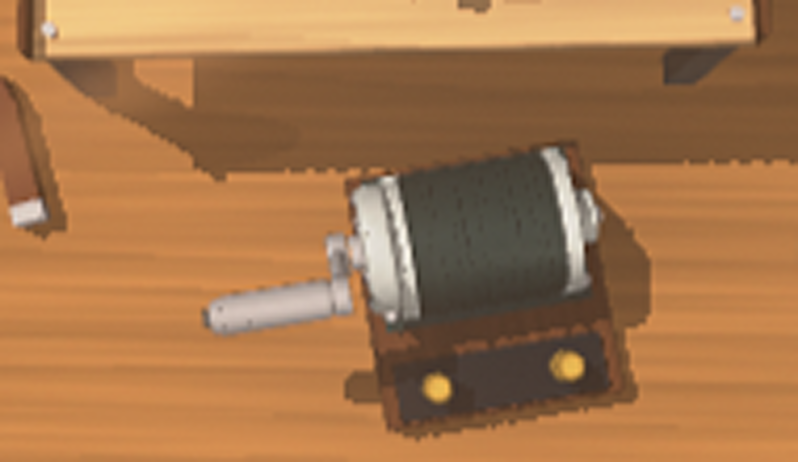

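```bash
python3 - <<'E'
from h import *
yaw=.172; c,s=np.cos(yaw),np.sin(yaw)
R1=np.array([[s,c,0],[-c,s,0],[0,0,-1.]]).copy()   # y along gen x, z down
R2=R1*np.array([-1,-1,1])
for R in(R1,R2):
    assert abs(np.linalg.det(R)-1)<1e-6; q=ik([.512,.05,.131],R); print(None if q is None else np.round(q,1))
q=[ik([.512,.05,.131],R) for R in(R1,R2)]
R=min(((abs(a[5]),i) for i,a in enumerate(q) if a is not None))[1]; R=(R1,R2)[R]
bot.move_ptp([.512,.05,.24],R)
bot.move_l([.512,.05,.131],vel=.12)
f0=np.array(bot.get_obs()["force"]); bot.close_gripper(grip_force=20)
o=bot.get_obs(); print("w",o["gripper_width"],"F",np.round(o["force"]-f0,1),o["clock"],np.round(o["ee_pos"],4))
a0=-.51; p0=np.array(o["ee_pos"])
for a in np.linspace(a0,-1.72,7)[1:]:
    dx=.062*(np.sin(a)-np.sin(a0)); dz=.062*(np.cos(a)-np.cos(a0))
    bot.move_l(p0+[dx*c,dx*s,dz],vel=.06)
    o=bot.get_obs(); print(round(a,2),"F",np.round(o["force"]-f0,1),"w",round(o["gripper_width"],4))
for n in("scene","top"):
    cv2.imwrite(f"pics/{n}_raw1.png",optics.snapshot(n)[:,:,::-1])
print(bot.get_obs()["clock"])
a=cv2.imread("pics/scene_raw1.png")[120:240,230:350];b=cv2.imread("pics/top_raw1.png")[160:280,220:340]
cv2.imwrite("pics/c1.png",cv2.resize(np.hstack([a,b]),None,fx=3.3,fy=3.3,interpolation=2))
E
```

```text
Traceback (most recent call last):
AssertionError
```

```bash
python3 - <<'E'
from h import *
yaw=.172; c,s=np.cos(yaw),np.sin(yaw)
R1=np.array([[-s,c,0],[c,s,0],[0,0,-1.]])   # y along gen x, z down
R2=R1*np.array([-1,-1,1])
q=[ik([.512,.05,.131],R) for R in(R1,R2)]; print([None if a is None else np.round(a,1) for a in q])
R=min(((abs(a[5]),i) for i,a in enumerate(q) if a is not None))[1]; R=(R1,R2)[R]
assert abs(np.linalg.det(R)-1)<1e-6
bot.move_ptp([.512,.05,.24],R)
bot.move_l([.512,.05,.131],vel=.12)
f0=np.array(bot.get_obs()["force"]); bot.close_gripper(grip_force=20)
o=bot.get_obs(); print("w",o["gripper_width"],"F",np.round(o["force"]-f0,1),o["clock"],np.round(o["ee_pos"],4))
a0=-.51; p0=np.array(o["ee_pos"])
for a in np.linspace(a0,-1.72,7)[1:]:
    dx=.062*(np.sin(a)-np.sin(a0)); dz=.062*(np.cos(a)-np.cos(a0))
    bot.move_l(p0+[dx*c,dx*s,dz],vel=.06)
    o=bot.get_obs(); print(round(a,2),"F",np.round(o["force"]-f0,1),"w",round(o["gripper_width"],4))
for n in("scene","top"):
    cv2.imwrite(f"pics/{n}_raw1.png",optics.snapshot(n)[:,:,::-1])
print(bot.get_obs()["clock"])
a=cv2.imread("pics/scene_raw1.png")[120:240,230:350];b=cv2.imread("pics/top_raw1.png")[160:280,220:340]
cv2.imwrite("pics/c1.png",cv2.resize(np.hstack([a,b]),None,fx=3.3,fy=3.3,interpolation=2))
E
```

```text
[array([ 1.5,  4.9, 90.8, -0. , 84.3, -8.4]), None]
w 0.021282123544664557 F [ 0.6 -0.6  0.7] 3.725 [0.5122 0.05   0.1312]
-0.71 F [-2.9 -0.5  0.7] w 0.021
-0.91 F [-3.4 -0.4 -0.2] w 0.021
-1.12 F [-2.1  0.4 -0.7] w 0.0211
-1.32 F [-2.   1.7 -2.6] w 0.0211
-1.52 F [-0.9  0.9 -1. ] w 0.0214
-1.72 F [-0.9  0.8 -1.2] w 0.0211
5.975
```

View pics/c1.png

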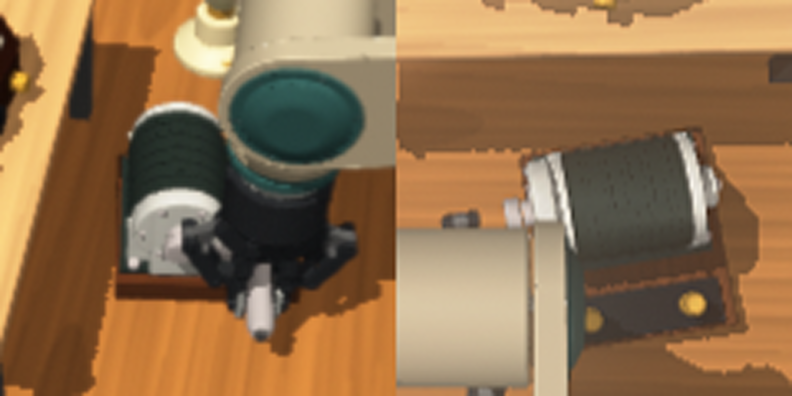

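Scene and top crops: the grip is held between the fingers, with the crank level and pointing to the front. The generator hasn't visibly moved. Now I release, retreat and re-measure.

```bash
cat >> h.py <<'E'
def measure(tag):
    T=optics.camera_info("top");S=optics.camera_info("scene")
    it=optics.snapshot("top");isc=optics.snapshot("scene")
    for n,i in(("top",it),("scene",isc)): cv2.imwrite(f"pics/{n}_raw{tag}.png",i[:,:,::-1])
    bt=[b for b in blobs(it,(15,140,140),(32,255,255),(240,180,340,275),15)[0]]
    bs=[b for b in blobs(isc,(15,140,140),(32,255,255),(240,160,330,205),15)[0]]
    print(bt,bs); return T,S,bt,bs
E
python3 - <<'E'
from h import *
bot.release(); p=np.array(bot.get_obs()["ee_pos"])
bot.move_l(p+[0,0,.13],vel=.2)
bot.goto_joints([64.899,2.991,80.254,0,96.75,-4.028])
T,S,bt,bs=measure(2)
p=sorted([b[1] for b in bt if b[1][1]>240],key=lambda c:c[0]); tt=onz(T,p,.055); print(tt.round(4).tolist(),gen_pose(tt[0],tt[1]))
def Rt(yaw,th):
    z=np.array([np.sin(th)*np.cos(yaw),np.sin(th)*np.sin(yaw),-np.cos(th)]); y=np.array([-np.sin(yaw),np.cos(yaw),0]); return np.c_[np.cross(y,z),y,z]
for th in(15,25):
  for sg in(1,-1):
    for P,w in(([.44,-.088,.01],.17),([.60,-.06,.01],.034)):
        q=ik(P,Rt(w,np.radians(th))*np.array([sg,sg,1])); print(th,sg,P,None if q is None else np.round(q,1))
print(bot.get_obs()["clock"])
a=cv2.imread("pics/scene_raw2.png")[120:240,230:350];b=cv2.imread("pics/top_raw2.png")[160:280,220:340]
cv2.imwrite("pics/c2.png",cv2.resize(np.hstack([a,b]),None,fx=3.3,fy=3.3,interpolation=2))
E
```

```text
[(np.int32(39), array([309.6, 251.5])), (np.int32(32), array([278.5, 256.5]))] [(np.int32(36), array([242.9, 172.7])), (np.int32(57), array([311.7, 170.1])), (np.int32(50), array([313.4, 192. ]))]
[[0.4722, -0.0414, 0.055], [0.486, -0.1197, 0.055]] (array([ 0.53619874, -0.07047298]), np.float64(0.17436113564454692), np.float64(0.07950558039312348))
15 1 [0.44, -0.088, 0.01] [ -20.6   -6.2  118.2    9.1   55.4 -124.7]
15 1 [0.6, -0.06, 0.01] [ -10.7   17.    93.2    4.    55.2 -104.5]
15 -1 [0.44, -0.088, 0.01] [-20.6  -6.2 118.2   9.1  55.4  55.3]
15 -1 [0.6, -0.06, 0.01] [-10.7  17.   93.2   4.   55.2  75.5]
25 1 [0.44, -0.088, 0.01] [ -24.4  -11.6  125.1   18.9   47.  -134.7]
25 1 [0.6, -0.06, 0.01] [ -11.8   12.2  101.2    8.6   42.6 -108.9]
25 -1 [0.44, -0.088, 0.01] [-24.4 -11.6 125.1  18.9  47.   45.3]
25 -1 [0.6, -0.06, 0.01] [-11.8  12.2 101.2   8.6  42.6  71.1]
9.45
```

View pics/c2.png

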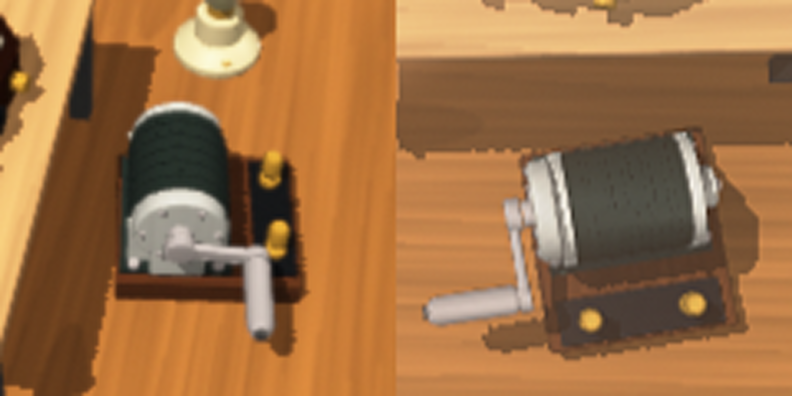

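The crank is level at the front, and the generator is at (0.536, -0.071) with yaw 0.17. Next I push the plinth's front face with both open fingers, tilted back, turning gradually towards the shelf yaw.

```bash
cat >> h.py <<'E'
def Rt(yaw,th=np.radians(20)):
    z=np.array([np.sin(th)*np.cos(yaw),np.sin(th)*np.sin(yaw),-np.cos(th)]); y=np.array([-np.sin(yaw),np.cos(yaw),0]); return -np.c_[np.cross(y,z),y,-z]
E
python3 - <<'E'
from h import *
w=.172; u=lambda w:np.array([np.cos(w),np.sin(w)])
O=np.array([.5355,-.0715]); F=O-.08*u(w)+.004*np.array([-np.sin(w),np.cos(w)])
P=lambda d,z:np.r_[F-d*u(w),z]
R=Rt(w); assert np.linalg.det(R)>.99
bot.move_ptp(P(.05,.2),R); bot.move_l(P(.05,.03),vel=.15)
bot.wait(.2); f0=np.array(bot.get_obs()["force"])
for z in np.arange(.016,.003,-.002):
    bot.move_l(P(.05,z),vel=.04); f=bot.get_obs()["force"]-f0
    if abs(f[2])>2.5: break
print("table z",z,np.round(f,1)); z=z+.003 if abs(f[2])>2.5 else z
bot.move_l(P(.05,z),vel=.05); bot.move_l(P(.022,z),vel=.06); f0=np.array(bot.get_obs()["force"])
for d in np.arange(.020,-.008,-.002):
    bot.move_l(P(d,z),vel=.04); f=bot.get_obs()["force"]-f0
    if np.hypot(*f[:2])>1.2: break
o=bot.get_obs(); print("contact d",d,"z",z,np.round(f,1),np.round(o["ee_pos"],4),o["gripper_width"],o["clock"])
for n in("scene","wrist"): cv2.imwrite(f"pics/{n}3.png",optics.snapshot(n)[:,:,::-1])
a=cv2.imread("pics/scene3.png")[110:250,230:370];b=cv2.resize(cv2.imread("pics/wrist3.png"),(373,280))
cv2.imwrite("pics/c3.png",np.hstack([cv2.resize(a,(280,280)),b]))
E
```

```text
table z 0.004 [-0.1  0.4 -0.3]
contact d 0.006000000000000012 z 0.004 [-4.5  0.3  3.4] [ 0.4496 -0.0823  0.0037] 0.08566124183996605 18.0167
```

View pics/c3.png

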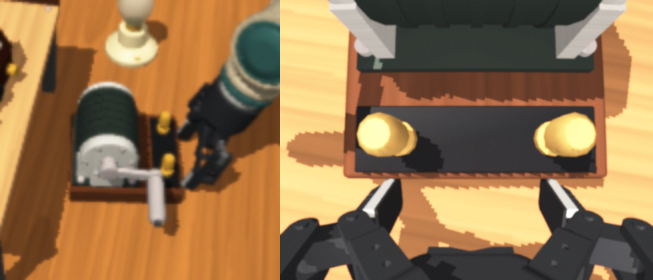

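The fingers touch the plinth front face, centred between the terminals. Now the push.

```bash
python3 - <<'E'
from h import *
u=lambda w:np.array([np.cos(w),np.sin(w)]); n=lambda w:np.array([-np.sin(w),np.cos(w)])
E=np.array([.656,-.012]); w0,w1=.172,.034
o=bot.get_obs(); z=.005; f0=np.array(o["force"])
off=.0865; O=np.array(o["ee_pos"][:2])+off*u(w0)-.004*n(w0)
s=0; ds=.005; w=w0; k=0
while True:
    gx=(E-O)@u(w)
    if gx<-.033: break
    w=max(w1,w-(w0-w1)*ds/.13); O=O+ds*u(w); k+=1
    bot.move_l(np.r_[O-off*u(w)+.004*n(w),z],rot=Rt(w),vel=.04)
    if k%5==0:
        f=bot.get_obs()["force"]-f0; print(np.round(O,3),round(w,3),round(gx,3),np.round(f,1))
        if np.linalg.norm(f)>25: print("stop"); break
o=bot.get_obs(); print(gx,O,w,o["clock"])
d=lambda r:np.r_[o["ee_pos"][:2]-r*u(w),0]
bot.move_l(d(.05)+[0,0,.005],vel=.1); bot.move_l(d(.07)+[0,0,.2],vel=.2)
bot.goto_joints([64.899,2.991,80.254,0,96.75,-4.028])
T,S,bt,bs=measure(4)
p=sorted([b[1] for b in bt if b[1][1]>185],key=lambda c:c[0]); print(p)
tt=onz(T,p[-2:],.055); O,w,L=gen_pose(tt[0],tt[1]); print(tt.round(4).tolist(),O,w,L,"gx",(E-O)@u(w),"shelf y",(O-E)@n(.034),bot.get_obs()["clock"])
a=cv2.imread("pics/scene_raw4.png")[80:260,120:340];b=cv2.imread("pics/top_raw4.png")[70:250,170:390]
cv2.imwrite("pics/c4.png",cv2.resize(np.hstack([a,b]),None,fx=1.8,fy=1.8,interpolation=2))
E
```

```text
[ 0.56  -0.068] 0.145 0.108 [ 3.7 -1.  -4.6]
[ 0.585 -0.064] 0.119 0.082 [ 3.2 -1.1 -3.1]
[ 0.61  -0.062] 0.092 0.056 [ 3.   0.3 -4.3]
[ 0.635 -0.06 ] 0.066 0.03 [ 3.2  0.7 -4. ]
[ 0.66  -0.059] 0.039 0.003 [ 3.1  0.5 -4.7]
[ 0.685 -0.058] 0.034 -0.022 [ 2.7 -1.2 -2.4]
-0.03715097987652741 [ 0.69471524 -0.05735823] 0.034 26.9083
[(np.int32(15), array([301.7, 191.3])), (np.int32(16), array([270.6, 192.1]))] [(np.int32(33), array([242.7, 172.8])), (np.int32(25), array([301. , 183.1]))]
[array([270.6, 192.1]), array([301.7, 191.3])]
[[0.6367, -0.0201, 0.055], [0.6397, -0.1007, 0.055]] [ 0.69616557 -0.0582246 ] 0.03766137914399659 0.08063210589038036 gx -0.03839662184010365 shelf y -0.04756324911682631 31.1083
```

View pics/c4.png

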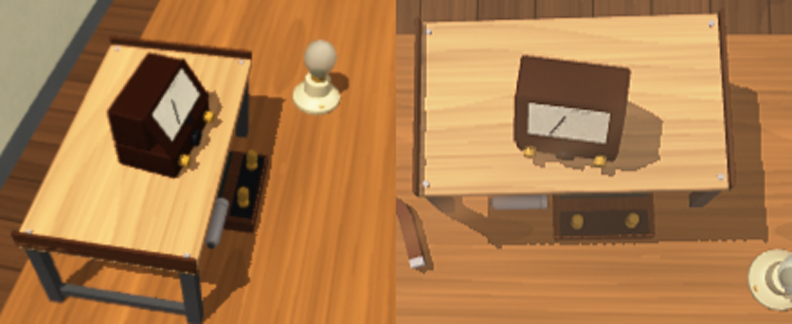

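The generator is under the board and square to it. The terminals are in front, the crank is still level, and the other objects haven't moved.

```bash
python3 -c "
from station import order
print(order.close_job())"
```

```text
the job is handed in; nothing more can be done
None
```

The generator is under the shelf and the job is handed in; the hand-in gave no verdict. The last camera check put the board edge 38 mm in front of the generator's origin, with the generator square to within about 0.01 rad, 48 mm right of the shelf's centre line, the crank level and 31 s used.

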